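# Close and latch the travel case of a calibration weight set

## Task

The weight set is packed in its aluminium travel case: lower the lid onto the rubber seal, hook the wire loop of the draw latch over the keeper on the lid, then push the latch lever down past centre and press it home until its spring catch snaps in and it lies flat against the case. Work gently, without forcing the lid or the lever, and leave the beaker and the rubber stopper beside the case where they stand.

Things in the scene. Friction and masses are not known exactly. Their poses are not given: they have to be found in the camera images.
- case: Aluminium travel case with black corner guards, fixed on the bench, 120 (x) x 210 (y) mm, body 58 high, 82 with the lid shut. Origin: centre of its underside; z up; front, with the latch, faces -x. Lid hinge line: along y through (62, 0, 58). The latch and keeper sit in the middle of the front (y = 0). Lever pivot: along y through (-76, 0, 44), 16 mm in front of the front face.
- lid (a joint): Lid angle, rad: 0 = flat on the case body, grows as the front edge rises (starts 0.35 to 0.75). Stiff hinge (0.25 N m): it stays where it is left; a few N near the front edge push it down. It comes to rest on the seal at about 0.03 (front edge 3.7 mm up). The latch draws it down to 0.005 to 0.02 against the seal, which pushes back with about 65 N per mm at the front edge.
- lid_shell: The lid: aluminium shell 24 high, flat top with three shallow ribs. Origin on the hinge line, axes as the case's when shut; the top is 24 above the origin and reaches from x = -2 to -122.
- lever (a joint): Lever angle, rad: 0 = handle straight down along the front (hard stop); grows as it swings out and up; upper stop 2.62. Starts 2.05 to 2.35, stays where left. Hooked: about 1.0 to 1.4. Pushing shut, 30 mm from pivot: 3 to 8 N, dead centre near 0.12; then a spring catch resists (5 to 18 N) and snaps below 0.04, holding it at 0; let go earlier it springs back to 0.06 to 0.1.
- lever_handle: Steel lever handle, 26 wide (y), 40 long from the pivot, 3 thick, its free end flared outwards. Origin on the pivot axis; the handle reaches along -z to z = -40; its outer, pushed face is at x = -7, the flared end at x = -11; a tooth on its inner side meets the spring catch. At 0 its axes are the case's.
- lever_tip (a point): Middle of the free end of the lever handle.
- loop (a joint): Angle of the wire loop against the lever, rad: 0 = latched; grows as the loop folds outward and down. Starts 2.64 to 2.80, stays where left. Loop's outward lean from vertical = loop - lever + 0.084. It pivots on the lever 9 mm from the lever's pivot, 0.19 rad towards the case from the handle's direction (lever at 0); its bar is 36.4 to 38.4 mm from there, as its screw adjuster is set.
- loop_bar (a point): Middle of the cross bar at the loop's free end: steel wire 4 thick, bar along the case's y, loop 40 wide overall, legs 36 apart with the lever handle between them. It can be taken from above across its width, by the two ends of the bar. The bar cannot be lifted higher than about 87 above the bench.
- keeper_groove (a point): Centre of the bar when hooked, on the keeper (steel, 28 wide) on the lid's front: the bar rests on a ledge 2 mm below this point, between an upturned lip (inner face 3.2 mm towards -x, 3 thick, top 3.5 mm above this point) and a riser block (face 3.2 mm towards the lid, top 9 mm above this point). The bar comes over the lip from above, its centre 5.5 mm or more above this point, and drops behind it.
- beaker_50: Empty glass beaker, 46 across, 60 high, loose in front of the left end of the case; bystander. Origin: centre of its underside.
- rubber_stopper: Rubber stopper, 31 across, 25 high, loose beside the right end of the case; bystander. Origin: centre of its underside.

How it is judged (in metres and radians):
On the way, in this order (a step that is already met when the one before it is completed fails the run):
1. the lid has been lowered onto the seal (value of joint lid below 0.05 rad), for 0.2 s.
2. the loop's bar lies in the keeper's groove, behind the lip, with the lever still open (distance between loop_bar and keeper_groove below 0.005 m and value of joint lid below 0.05 rad and value of joint lever above 0.6 rad), for 0.2 s.
At the end, for the whole second after the job is handed in: The lever lies flat (joint lever below 0.03), the loop's bar lies in the keeper's groove (within 5 mm of keeper_groove), the lid is drawn down on the seal (joint lid below 0.024), the beaker and the stopper are at rest (value of joint lever below 0.03 rad and distance between loop_bar and keeper_groove below 0.005 m and value of joint lid below 0.024 rad and linear speed of each of beaker_50, rubber_stopper below 0.02 m/s); the robot touches nothing.
It fails at once if the fingers press on the lid with more than 40 N (contact force between the fingers and lid_shell above 40 N).
It fails at once if the fingers press on the lever handle with more than 40 N (contact force between the fingers and lever_handle above 40 N).
It fails at once if the beaker is shifted by more than 25 mm or tipped (distance of beaker_50 from where it was at the start of the episode above 0.025 m or angle between beaker_50's own z axis and vertical above 0.35 rad).
It fails at once if the rubber stopper is shifted by more than 25 mm or tipped (distance of rubber_stopper from where it was at the start of the episode above 0.025 m or angle between rubber_stopper's own z axis and vertical above 0.35 rad).
It also fails if it takes over 67 s, if anything falls off the work surface, if the arm or the gripper's body presses on something with over 40 N, if the wrist force passes 120 N, or if a joint passes its speed limit or range.

## Robot

A 6-joint arm with a two-finger parallel gripper is mounted at the origin on a cart in front of the work surface, level with it; the furniture and walls round the work are solid. World frame = base frame: x ahead of the robot, y to its left, z up, the work surface at z = 0. Lengths are in mm, angles in rad, forces in N, time in s.
With the tool pointing down it reaches from about 250 to 775 mm from the base axis. Payload 8.9 kg.
Tool frame: the origin (TCP) lies at the very end of the fingers, on their centre line; the grasp point (between the pads) lies 19 mm behind it; z points along the fingers, x is the direction in which the jaws open and shut, and the axes are right-handed (so a half turn about z gives the same grasp; the last joint's range is limited). The gripper opens to 85 mm and grips with 20 to 120 N. Pads are 22 mm wide; open, the fingers measure 114 mm over their backs; the gripper's body (76 mm by 85 mm) begins 54 mm behind the grasp point. The pads swing forward as they close: fully open they stand 13 mm farther back than shut.
Start: joints at [-1.251, 0.291, -0.153, 1.127, 0, 1.431], TCP at [232.509, -470.705, 231.305] pointing down, gripper open.
Joint ranges: [-2.52, 2.52], [-0.91, 1.74], [-1.3, 1.37], [-1.96, 2.02], [-1.52, 1.47], [-3.14, 3.14]. Speed limits (rad/s): [2.22, 2.22, 2.79, 3.14, 3.14, 3.14].

## Interface

Orientations are given as a rotation vector (axis times angle).
In Python, from plant import env gives the robot as it stands. Calls block until the motion is done:
- env.movep(position, orientation): joint-space move of the TCP to a pose.
- env.move_linear(position, max_speed=150, frame=None): straight line of the TCP; frame=None keeps the orientation; max_speed is the mean speed in mm/s.
- env.goto_joints(angles): joint-space move.
- env.command_gripper(opening, grip_force=None): opening from 0.0 (shut) to 1.0 (fully open); grip_force is the grip in N (None keeps the last); returns when the fingers have stopped.
- env.pause(seconds).
- env.inverse_kinematics(position, orientation): joint angles nearest the present ones, or None.
- env.camera(name): name is "side" or "top" or "wrist"; returns (picture, depth): 420x560x3 uint8, blue, green, red; 420x560 float32, mm along the optical axis (not along the pixel's ray), 0 where there is no reading.
- env.camera_model(name): a dict with "camera_matrix" (3x3 intrinsics, pixels), "D" ([k1, k2, p1, p2, k3] as OpenCV has them; the pictures are not rectified), "extrinsics" (4x4, takes a point from world to camera coordinates). Camera axes: x right, y up, looking along -z (the intrinsics and any distortion apply to the point x, -y, -z); pixel columns grow to the right and rows downward; lengths in mm; the calibration is good to about 2 mm. A picture is of the moment at which its call begins: read the wrist's pose just before it. camera_model takes no time and is no camera call; for the wrist camera it gives the pose at the moment of the call.
A pose or a line that the arm cannot do raises env.IKError and nothing moves.
- env.job_done(): hands the job in, once; it reports no verdict.
Readings, each from a call of its own:
- env.read_time_s(): time.
- env.read_qpos(): joint angles.
- env.read_qd(): joint speeds.
- env.read_joint_torque(): joint torques, N m.
- env.read_tool_pos(): TCP position.
- env.read_tool_rot(): TCP orientation.
- env.read_wrist_force(): force on the tool from outside, world axes, zero at the start.
- env.read_torque(): the same for the moment, N m.
- env.read_grip_width(): opening from 0.0 (shut) to 1.0 (fully open).
Only numpy, scipy, OpenCV 4.12 (cv2) and the standard library are available. Lean on these libraries where they do the work, as an engineer would, in place of code of your own. Each camera call takes 0.05 s, during which the arm holds its last target.

## Working session

There is one attempt and no reset: what is moved stays moved. The work goes in short steps, each a Python script; the robot and the scene stay as the last script left them, time stands still between calls to the robot, and variables do not carry over. Pictures are saved under pics/ and viewed, and the job is handed in when it is done.

```bash
ls; mkdir -p pics; python3 - <<'E'
from plant import env
import cv2,numpy as np
for n in ("side","top","wrist"):
    p,d=env.camera(n); cv2.imwrite(f"pics/{n}0.png",p); np.save(f"pics/{n}0.npy",d)
    m=env.camera_model(n); print(n,np.round(m["camera_matrix"],1).tolist(),m["D"],np.round(m["extrinsics"],3).tolist())
print(env.read_time_s(),env.read_tool_rot(),env.read_wrist_force())
E
```

```text
pics
side [[452.7, 0.0, 276.5], [0.0, 452.7, 212.5], [0.0, 0.0, 1.0]] [0.02684876 0.         0.         0.         0.        ] [[0.995, -0.102, 0.004, -503.851], [0.05, 0.518, 0.854, -166.404], [-0.089, -0.849, 0.52, -724.397], [0.0, 0.0, 0.0, 1.0]]
top [[434.6, 0.0, 288.9], [0.0, 434.6, 210.8], [0.0, 0.0, 1.0]] [0.00578202 0.         0.         0.         0.        ] [[0.026, -1.0, 0.012, 111.199], [0.996, 0.027, 0.079, -537.35], [-0.08, 0.01, 0.997, -880.842], [0.0, 0.0, 0.0, 1.0]]
wrist [[342.4, 0.0, 283.2], [0.0, 342.4, 211.0], [0.0, 0.0, 1.0]] [-0.06715266  0.          0.          0.          0.        ] [[0.444, -0.896, -0.002, -524.214], [0.861, 0.428, -0.274, 36.389], [0.246, 0.12, 0.962, -379.065], [0.0, 0.0, 0.0, 1.0]]
0.15 [-2.66784182e+00  1.65777622e+00  1.17068057e-03] [ 0.29071435 -0.62032002 -0.649543  ]
```

View pics/side0.png

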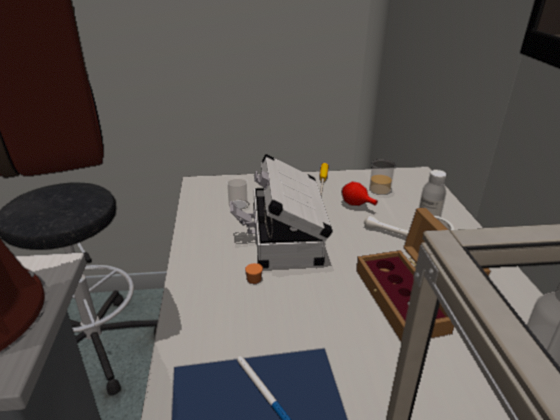

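View pics/top0.png

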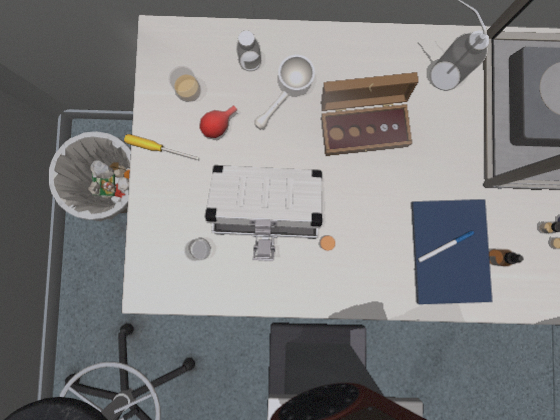

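View pics/wrist0.png

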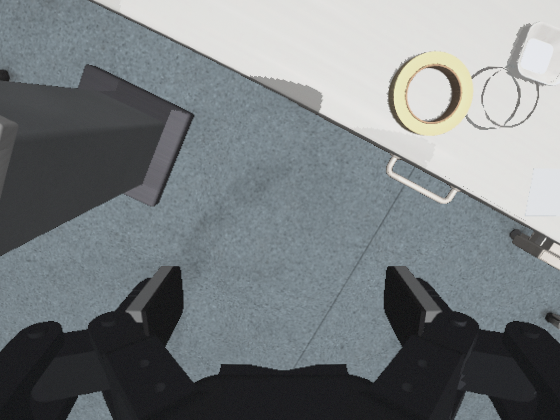

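The top view shows the case with its front (latch at about (263,245)) facing the robot. The beaker is at (199,249) and the stopper at (327,243). I'll enlarge this area and measure from depth.

```bash
cat > h.py <<'E'
import cv2,numpy as np
def p2w(m,uv,d):
    K=m["camera_matrix"];uv=np.asarray(uv,float).reshape(-1,1,2)
    n=cv2.undistortPoints(uv,np.array(K,float),np.array(m["D"],float)).reshape(-1,2)
    d=np.asarray(d,float).reshape(-1)
    c=np.stack([n[:,0]*d,-n[:,1]*d,-d,np.ones_like(d)],1)
    return (np.linalg.inv(np.array(m["extrinsics"]))@c.T).T[:,:3]
def w2p(m,P):
    P=np.atleast_2d(np.asarray(P,float));E=np.array(m["extrinsics"])
    c=P@E[:3,:3].T+E[:3,3]; c=c*[1,-1,-1]
    return cv2.projectPoints(c.reshape(-1,1,3),np.zeros(3),np.zeros(3),np.array(m["camera_matrix"],float),np.array(m["D"],float))[0].reshape(-1,2)
def cloud(m,d,box):
    u0,v0,u1,v1=box
    U,V=np.meshgrid(np.arange(u0,u1),np.arange(v0,v1))
    D=d[v0:v1,u0:u1]
    P=p2w(m,np.stack([U.ravel(),V.ravel()],1),D.ravel())
    return P.reshape(v1-v0,u1-u0,3),D
E
python3 - <<'E'
from plant import env
from h import *
p=cv2.imread("pics/top0.png");cv2.imwrite("pics/topc0.png",cv2.resize(p[155:275,180:345],None,fx=4.8,fy=4.8,interpolation=cv2.INTER_CUBIC))
p=cv2.imread("pics/side0.png");cv2.imwrite("pics/sidec0.png",cv2.resize(p[150:290,215:345],None,fx=4.2,fy=4.2,interpolation=cv2.INTER_CUBIC))
m=env.camera_model("top");d=np.load("pics/top0.npy")
C,D=cloud(m,d,(180,155,345,275))
np.set_printoptions(suppress=True,linewidth=250)
for uv in [(199,249),(327,243),(263,245),(263,226),(210,175),(322,175),(211,215),(319,218)]:
    print(uv,C[uv[1]-155,uv[0]-180].round(1))
# height map
for v in range(160,268,3): print(v,C[v-155,5:160:5,2].round(0).astype(int).tolist())
E
```

```text
(199, 249) [450.3 311.7   1.5]
(327, 243) [469.6  45.6  25.9]
(263, 245) [462.1 175.2  57.4]
(263, 226) [496.  172.2 142.1]
(210, 175) [608.4 295.9  -3.7]
(322, 175) [614.6  56.4  -0.4]
(211, 215) [513.6 266.7 136.4]
(319, 218) [513.4  71.8 135.8]
160 [-1, -1, -1, 1, -3, -2, 919, -2, 2, -2, -1, 1, -1, -3, -1, 0, 0, 1, 1, 1, 0, 0, 1, 0, -1, -1, -1, 0, 0, 0, 919]
163 [1, 2, 3, -1, 2, 1, -1, 0, 0, 1, 0, -2, -2, 1, 2, 0, 2, -1, 3, 1, 1, 0, 1, -1, 0, -1, 2, 1, 2, 0, -1]
166 [1, -1, -1, 1, -3, 0, 86, 83, 83, 82, 79, 79, -3, 1, 1, 0, 1, 0, -1, -1, 2, -2, 0, 1, 0, 1, 0, 1, 2, 2, 1]
169 [0, -3, 1, 0, -2, 3, 85, 86, 87, 86, 87, 84, 83, 84, 83, 84, 82, 82, 82, 80, 81, 81, 82, 80, 79, -1, 82, -3, -2, -1, 2]
172 [1, -3, -3, 0, 0, -1, 90, 88, 87, 86, 88, 87, 89, 88, 89, 88, 86, 85, 86, 85, 86, 84, 85, 83, 83, 84, 85, 83, 1, -2, -1]
175 [3, -2, 0, -2, 0, -4, 93, 92, 93, 92, 93, 92, 90, 91, 92, 89, 89, 87, 91, 91, 91, 89, 88, 89, 88, 85, 90, 90, 3, 2, -1]
178 [1, 1, -1, 1, -2, 1, 97, 96, 95, 96, 97, 96, 98, 94, 94, 919, 93, 91, 92, 93, 91, 93, 90, 91, 90, 93, 89, 89, 2, 0, -3]
181 [0, -2, 0, -3, -2,
[... 3108 characters left out ...]
, 0, 1, 1, 2, 0, 1, 25, 25, -2]
250 [51, 4, 3, -1, 53, 5, -1, -1, -1, -2, 2, -1, -1, 0, 56, 62, 61, -1, 0, 1, -1, 1, 4, -2, 3, 0, 0, -1, 1, -5, -3]
253 [58, 10, 1, 1, 59, 0, 0, -2, 2, -1, 1, -1, -3, 2, 3, 66, 66, 1, 0, 2, 0, 1, 1, -1, 0, 1, 0, -2, 1, 1, -2]
256 [62, 30, 0, 5, 34, 2, 919, -2, 1, 1, 0, 1, 2, -1, -2, 76, 71, 0, -2, 0, -4, -1, 0, -4, -1, 0, -2, -2, -3, -1, -1]
259 [1, 59, 30, 61, -2, -1, 1, -1, 0, -1, 2, -1, 0, 3, 78, 78, 77, 79, 0, 0, -1, 2, 1, -2, 1, 2, 1, -2, 0, 0, 0]
262 [0, 2, 0, -2, 2, 0, 1, 1, 2, 1, 2, 1, -3, 1, -1, -2, 3, -2, 1, -1, 1, 1, 1, 0, 0, 2, 1, -4, 0, 0, 1]
265 [1, 0, -1, 0, 0, 0, 1, 2, -4, -3, 2, -1, 1, 1, -1, 0, 2, 0, 1, 0, 0, -1, -1, 1, 3, -3, 1, 3, 0, 1, -1]
```

View pics/topc0.png

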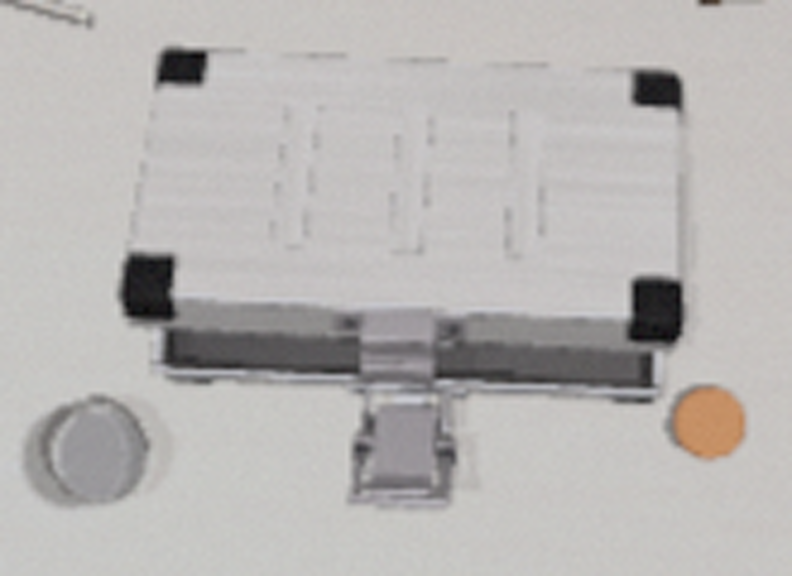

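View pics/sidec0.png

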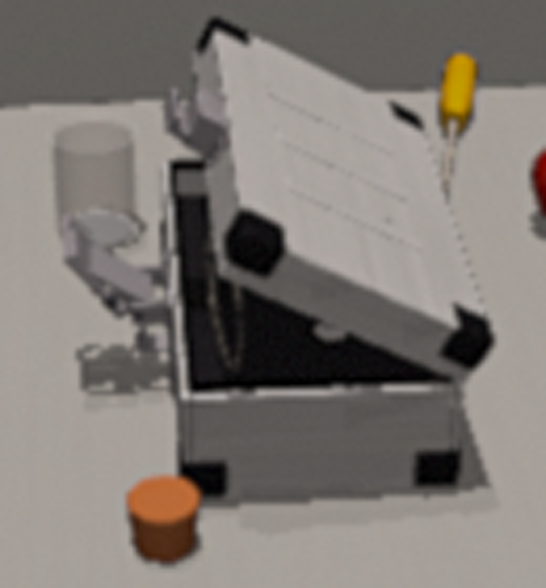

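```bash
cat > fit.py <<'E'
from plant import env
from h import *
from scipy.optimize import least_squares
m=env.camera_model("top");d=np.load("pics/top0.npy")
C,D=cloud(m,d,(180,155,345,275))
np.set_printoptions(suppress=True,linewidth=200)
def case2w(q,P):
    c,s=np.cos(q[2]),np.sin(q[2]);P=np.atleast_2d(P)
    return np.stack([q[0]+c*P[:,0]-s*P[:,1],q[1]+s*P[:,0]+c*P[:,1],P[:,2]],1)
def lid2c(a,P):
    P=np.atleast_2d(P).astype(float);c,s=np.cos(a),np.sin(a)
    x=P[:,0]*c+P[:,2]*s; z=-P[:,0]*s+P[:,2]*c   # front is -x, rises
    return np.stack([62+x,P[:,1],58+z],1)
E
cat > fit1.py <<'E'
from fit import *
crop=lambda L:np.array(L,float)/4.8+[180-.4,155-.4]
lidpx=crop([(160,47),(682,72),(682,340),(124,318)])
bodypx=crop([(153,374),(660,398)])
sel=C[175-155:210-155,215-180:315-180].reshape(-1,3);sel=sel[(sel[:,2]>70)&(sel[:,2]<160)]
def res(q):
    L=lid2c(q[3],[(-2,105,24),(-2,-105,24),(-122,-105,24),(-122,105,24)])
    r1=(w2p(m,case2w(q,L))-lidpx).ravel()
    r2=(w2p(m,case2w(q,[(-60,105,58),(-60,-105,58)]))-bodypx).ravel()
    # plane
    O=case2w(q,lid2c(q[3],[(0,0,24),(0,0,25)])); n=O[1]-O[0]
    r3=((sel-O[0])@n)
    return np.r_[r1,r2,r3/len(sel)**.5*1.0]
s=least_squares(res,[560,175,0,.5],loss='soft_l1')
print(s.x,res(s.x)[:12].round(2),np.abs(res(s.x)[12:]*70).max())
E
python3 fit1.py
```

```text
[541.62827041 171.44680006  -0.02010065   0.49943515] [ 0.73  0.39 -0.49  0.33 -0.09 -3.28 -0.4  -4.15 -0.02  0.15  0.46  0.09] 6.324969954676188
```

```bash
sed -i 's/(682,340),(124,318)/(682,321),(124,299)/' fit1.py; python3 fit1.py
cat >> fit1.py <<'E'
q=s.x
p=cv2.imread("pics/top0.png")[155:275,180:345];p=cv2.resize(p,None,fx=4.8,fy=4.8,interpolation=cv2.INTER_CUBIC)
def dr(P,col):
    for u in w2p(m,case2w(q,P)):
        cv2.circle(p,tuple(int(round(v)) for v in ((u-[180-.4,155-.4])*4.8)),3,col,-1)
dr([(x,y,58) for x in(-60,) for y in np.linspace(-105,105,12)],(0,0,255))
dr(lid2c(q[3],[(x,y,24) for x in(-2,-122) for y in np.linspace(-105,105,12)]),(0,255,0))
dr(lid2c(q[3],[(-122,y,0) for y in np.linspace(-105,105,12)]),(255,255,0))
dr([(-60,0,58),(-76,0,44)],(255,0,0))
cv2.imwrite("pics/ov1.png",p)
E
python3 fit1.py
```

```text
[541.86139778 171.50365989  -0.01821969   0.51027807] [ 0.65  0.25 -0.58 -0.   -0.01 -0.07 -0.47 -0.73  0.01  0.14  0.5  -0.13] 5.425412361763889
[541.86139778 171.50365989  -0.01821969   0.51027807] [ 0.65  0.25 -0.58 -0.   -0.01 -0.07 -0.47 -0.73  0.01  0.14  0.5  -0.13] 5.425412361763889
```

View pics/ov1.png

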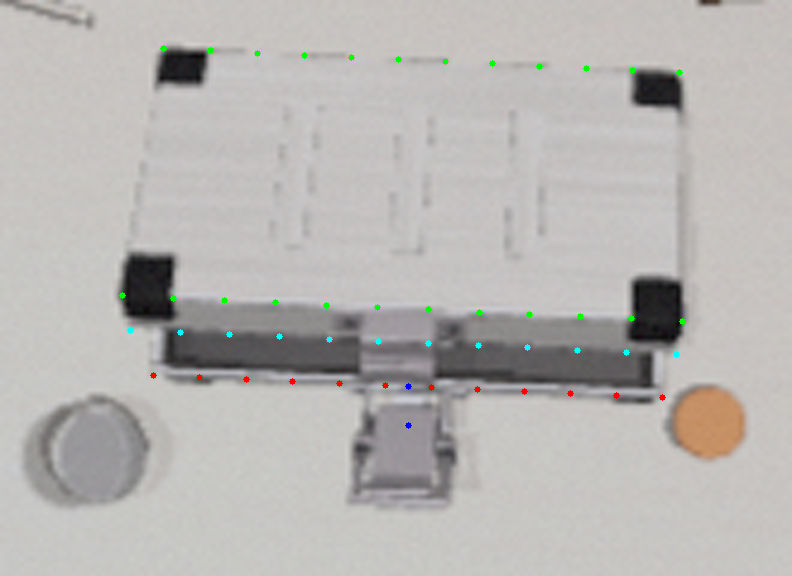

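The overlay fits well: case at (541.9, 171.5), yaw -0.018, lid ≈ 0.51 rad. Next I'll check the clearances of the frame on the right, and the IK for both hand orientations.

```bash
cat >> h.py <<'E'
from scipy.spatial.transform import Rotation as Rn
Q=np.array([541.86,171.50,-0.0182])
def c2w(P,q=Q):
    c,s=np.cos(q[2]),np.sin(q[2]);P=np.array(P,float)
    return np.array([q[0]+c*P[0]-s*P[1],q[1]+s*P[0]+c*P[1],P[2]])
def ori(tilt=0,flip=1,q=Q):
    # tool z tilted from down towards case +x by tilt; tool x along +-case y
    z=np.array([np.sin(tilt),0,-np.cos(tilt)]);x=np.array([0,flip,0.]);y=np.cross(z,x)
    return (Rn.from_euler('z',q[2])*Rn.from_matrix(np.stack([x,y,z],1))).as_rotvec()
E
python3 - <<'E'
from plant import env
from h import *
np.set_printoptions(suppress=True,linewidth=200,precision=2)
m=env.camera_model("top");d=np.load("pics/top0.npy")
for uv in [(490,183),(488,45),(520,10),(500,170),(508,258),(460,200),(445,75),(475,40)]:
    print(uv,p2w(m,[uv],[d[uv[1],uv[0]]])[0])
for n,f in (("side",0),):
    pass
for fl in (1,-1):
  for t in (0,.5,.8,1.0):
    for P in ([-48,0,120],[-83,0,14],[-120,0,60]):
        print(fl,t,P,env.inverse_kinematics(c2w(P),ori(t,fl)))
print(env.read_qpos())
w=env.camera_model("wrist");R=Rn.from_rotvec(env.read_tool_rot());E=w["extrinsics"]
print("cam in tool",R.inv().apply(-E[:3,:3].T@E[:3,3]-env.read_tool_pos()))
E
```

```text
(490, 183) [ 601.79 -287.51   34.54]
(488, 45) [ 901.54 -291.47   23.29]
(520, 10) [ 914.98 -297.72  138.18]
(500, 170) [ 632.17 -315.65   20.29]
(508, 258) [ 449.46 -301.66   74.95]
(460, 200) [ 567.1  -233.2    15.12]
(445, 75) [ 816.37 -184.31   62.99]
(475, 40) [ 839.45 -199.56  167.48]
1 0 [-48, 0, 120] [ 0.2   0.38 -0.34  0.85  0.    0.21]
1 0 [-83, 0, 14] [ 0.21  0.47 -0.54  0.56  0.    0.23]
1 0 [-120, 0, 60] [ 0.23  0.35 -0.59  0.64  0.    0.25]
1 0.5 [-48, 0, 120] [ 0.29  0.12 -0.88  0.08 -0.14  0.27]
1 0.5 [-83, 0, 14] [ 0.32  0.35 -1.08 -0.33 -0.16  0.3 ]
1 0.5 [-120, 0, 60] [ 0.35  0.17 -1.1  -0.17 -0.18  0.33]
1 0.8 [-48, 0, 120] [ 0.36  0.18 -1.2  -0.57 -0.27  0.27]
1 0.8 [-83, 0, 14] None
1 0.8 [-120, 0, 60] None
1 1.0 [-48, 0, 120] None
1 1.0 [-83, 0, 14] None
1 1.0 [-120, 0, 60] None
-1 0 [-48, 0, 120] [ 0.2   0.38 -0.34  0.85  0.   -2.93]
-1 0 [-83, 0, 14] [ 0.21  0.47 -0.54  0.56  0.   -2.91]
-1 0 [-120, 0, 60] [ 0.23  0.35 -0.59  0.64  0.   -2.89]
-1 0.5 [-48, 0, 120] [ 0.29  0.12 -0.88  0.08 -0.14 -2.87]
-1 0.5 [-83, 0, 14] [ 0.32  0.35 -1.08 -0.33 -0.16 -2.85]
-1 0.5 [-120, 0, 60] [ 0.35  0.17 -1.1  -0.17 -0.18 -2.81]
-1 0.8 [-48, 0, 120] [ 0.36  0.18 -1.2  -0.57 -0.27 -2.87]
-1 0.8 [-83, 0, 14] None
-1 0.8 [-120, 0, 60] None
-1 1.0 [-48, 0, 120] None
-1 1.0 [-83, 0, 14] None
-1 1.0 [-120, 0, 60] None
[-1.25  0.29 -0.15  1.13  0.    1.43]
cam in tool [  -0.12  -69.63 -142.82]
```

```bash
cat > s1.py <<'E'
from plant import env
from h import *
np.set_printoptions(suppress=True,linewidth=200,precision=2)
o=ori(0,1)
def P(th,r=98,up=0):
    return c2w([62-r*np.cos(th)+24*np.sin(th),-10,58+r*np.sin(th)+24*np.cos(th)+11*np.tan(th)+up])
env.command_gripper(0.0,20)
env.movep(P(.51,up=50),o)
print(env.read_time_s(),env.read_wrist_force(),env.read_grip_width())
f0=env.read_wrist_force()
env.move_linear(P(.52,up=6),120)
for th in np.linspace(.50,.06,12):
    env.move_linear(P(th),60)
    f=env.read_wrist_force()-f0
    print(round(th,3),f,env.read_tool_pos()-P(th))
    if f[2]>15: print("stop");break
print(env.read_time_s())
p,d=env.camera("top");cv2.imwrite("pics/top1.png",p);np.save("pics/top1.npy",d)
p,d=env.camera("side");cv2.imwrite("pics/side1.png",p)
E
python3 s1.py
```

```text
3.4 [-0.37  0.44  0.32] -0.0006686404984073799
0.5 [ 1.33 -0.53  0.1 ] [-0.1  -0.02  0.05]
0.46 [ 1.11 -0.19 -0.77] [-0.35  0.01 -0.13]
0.42 [ 1.95 -0.35  0.1 ] [-0.4  -0.02 -0.26]
0.38 [-0.07 -0.72 -1.35] [-0.4  -0.03 -0.3 ]
0.34 [ 0.89 -0.2  -0.28] [-0.38 -0.04 -0.31]
0.3 [ 0.7  -0.99 -0.65] [-0.42 -0.04 -0.3 ]
0.26 [0.56 0.23 0.01] [-0.38 -0.05 -0.28]
0.22 [-0.08  0.02 -0.11] [-0.4  -0.02 -0.31]
0.18 [ 0.3  -0.37  0.31] [-0.37 -0.04 -0.3 ]
0.14 [ 0.29 -1.11 -0.13] [-0.4  -0.04 -0.32]
0.1 [-0.06 -0.77  0.2 ] [-0.34 -0.03 -0.29]
0.06 [-0.09 -0.96 -0.65] [-0.4  -0.04 -0.33]
6.9417
```

```bash
python3 - <<'E'
import cv2
p=cv2.imread("pics/side1.png");cv2.imwrite("pics/sidec1.png",cv2.resize(p[150:290,215:345],None,fx=4.2,fy=4.2,interpolation=cv2.INTER_CUBIC))
E
```

```text
(no output)
```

View pics/sidec1.png

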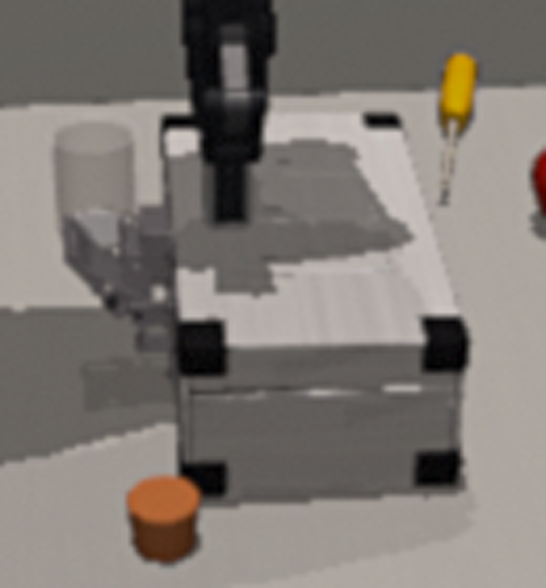

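The lid followed the finger and is nearly shut. I'll press on in fine steps until the seal pushes back.

```bash
cat > s2.py <<'E'
from plant import env
from h import *
np.set_printoptions(suppress=True,linewidth=200,precision=2)
fb=np.mean([env.read_wrist_force() for _ in range(4)],0)
p0=env.read_tool_pos()
for i in range(1,14):
    env.move_linear([p0[0],p0[1],p0[2]-.5*i],10)
    f=np.mean([env.read_wrist_force() for _ in range(4)],0)
    print(i,env.read_tool_pos()[2],f)
    if f[2]>7: break
env.pause(.3)
print(env.read_wrist_force(),env.read_time_s())
p=env.read_tool_pos();env.move_linear([p[0],p[1],p[2]+3],30)
print(p)
E
python3 s2.py
```

```text
1 87.95854810489178 [-0.49 -0.48 -0.01]
2 87.4429403851903 [-0.68  0.2  -0.02]
3 86.92578286940596 [ 0.48 -0.39 -0.38]
4 86.4256030932659 [-0.84 -0.62  0.96]
5 85.89450470911679 [ 0.14  0.52 -0.02]
6 85.40692452934118 [ 0.74 -0.76  0.57]
7 85.07729005326017 [-0.56 -0.71  1.03]
8 84.85670209312804 [-1.84 -0.56  7.2 ]
[-3.05 -0.6   6.21] 9.3417
[507.29 162.14  84.88]
```

Seal reached (tool z 84.9, as expected). Now I'll view the latch and keeper with the wrist and top cameras.

```bash
cat > s3.py <<'E'
from plant import env
from h import *
np.set_printoptions(suppress=True,linewidth=200,precision=2)
w=env.camera_model("wrist");R=Rn.from_rotvec(env.read_tool_rot()).as_matrix();t=env.read_tool_pos()
T=np.eye(4);T[:3,:3]=R;T[:3,3]=t
E_tool=np.array(w["extrinsics"])@T
np.save("etool.npy",E_tool)
best=None
Rg=Rn.from_rotvec(ori(0,1)).as_matrix()
for x in (-60,-90,-120,-150):
  for z in (130,160,190):
    T=np.eye(4);T[:3,:3]=Rg;T[:3,3]=c2w([x,0,z])
    mm=dict(w);mm["extrinsics"]=E_tool@np.linalg.inv(T)
    print(x,z,w2p(mm,[c2w([-77,0,75]),c2w([-105,0,79])]).round().tolist())
E
python3 s3.py
```

```text
-60 130 [[282.0, 205.0], [283.0, 159.0]]
-60 160 [[283.0, 193.0], [283.0, 153.0]]
-60 190 [[283.0, 185.0], [283.0, 148.0]]
-90 130 [[282.0, 251.0], [282.0, 210.0]]
-90 160 [[283.0, 235.0], [283.0, 198.0]]
-90 190 [[283.0, 222.0], [283.0, 188.0]]
-120 130 [[282.0, 294.0], [282.0, 257.0]]
-120 160 [[282.0, 274.0], [282.0, 240.0]]
-120 190 [[283.0, 257.0], [283.0, 226.0]]
-150 130 [[282.0, 334.0], [282.0, 300.0]]
-150 160 [[282.0, 309.0], [282.0, 279.0]]
-150 190 [[282.0, 290.0], [283.0, 261.0]]
```

```bash
cat > s4.py <<'E'
from plant import env
from h import *
np.set_printoptions(suppress=True,linewidth=200,precision=2)
p=env.read_tool_pos();env.move_linear([p[0],p[1],135],150)
env.movep(c2w([-90,0,135]),ori(0,1))
env.command_gripper(.62)
env.pause(.2)
w=env.camera_model("wrist");p,d=env.camera("wrist");cv2.imwrite("pics/w1.png",p);np.savez("pics/w1.npz",d=d,E=w["extrinsics"])
p,d=env.camera("side");cv2.imwrite("pics/side2.png",p)
cv2.imwrite("pics/sidec2.png",cv2.resize(p[170:270,215:345],None,fx=5,fy=5,interpolation=cv2.INTER_CUBIC))
print(env.read_time_s(),env.read_tool_pos(),env.read_grip_width())
E
python3 s4.py
```

```text
11.2667 [451.89 173.16 135.04] 0.6210917995347307
```

View pics/w1.png

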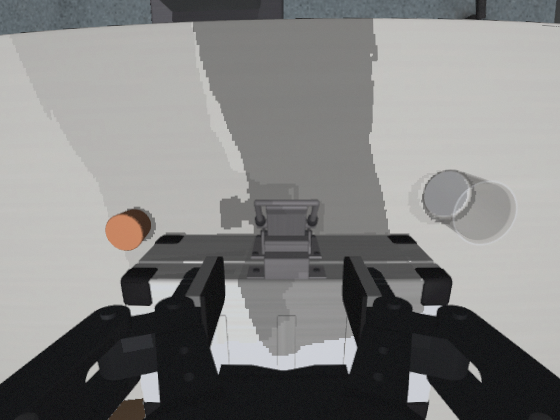

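View pics/sidec2.png

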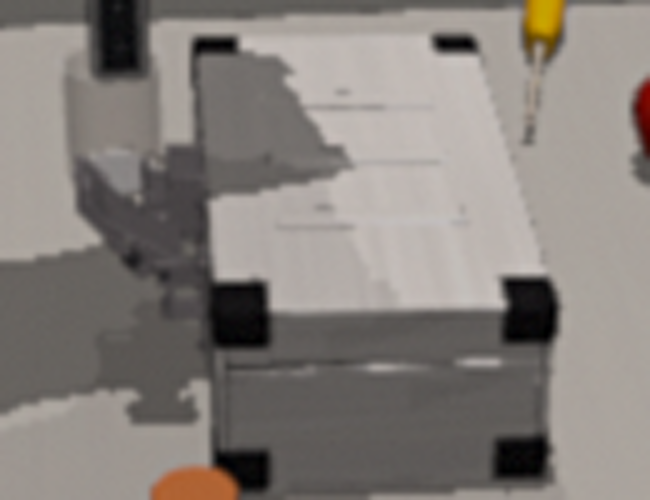

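```bash
cat > s5.py <<'E'
from plant import env
from h import *
np.set_printoptions(suppress=True,linewidth=220,precision=1)
z=np.load("pics/w1.npz");d=z["d"];m=env.camera_model("wrist");m["extrinsics"]=z["E"]
p=cv2.imread("pics/w1.png");u0,v0,u1,v1=230,185,350,285
c=cv2.resize(p[v0:v1,u0:u1],None,fx=6,fy=6,interpolation=cv2.INTER_CUBIC)
c=cv2.convertScaleAbs(c,alpha=1.6)
cv2.imwrite("pics/w1c.png",c)
def inv(P):
    P=P-Q[:2].tolist().__add__([0]);cc,s=np.cos(Q[2]),np.sin(Q[2])
    return np.stack([cc*P[...,0]+s*P[...,1],-s*P[...,0]+cc*P[...,1],P[...,2]],-1)
C,_=cloud(m,d,(u0,v0,u1,v1));C=inv(C)
for u in (258,270,285,300,316):
    print(u)
    for v in range(196,282,2):print((v,)+tuple(C[v-v0,u-u0].round(1)),end=' ')
    print()
E
python3 s5.py
```

```text
258
(196, np.float64(-93.5), np.float64(-20.5), np.float64(0.7)) (198, np.float64(-91.8), np.float64(-20.5), np.float64(0.7)) (200, np.float64(-108.9), np.float64(-14.8), np.float64(76.5)) (202, np.float64(-108.0), np.float64(-14.8), np.float64(77.7)) (204, np.float64(-106.8), np.float64(-14.8), np.float64(78.1)) (206, np.float64(-105.4), np.float64(-14.8), np.float64(77.4)) (208, np.float64(-103.6), np.float64(-15.0), np.float64(75.3)) (210, np.float64(-101.1), np.float64(-15.4), np.float64(71.0)) (212, np.float64(-99.7), np.float64(-15.4), np.float64(70.5)) (214, np.float64(-97.4), np.float64(-15.7), np.float64(67.4)) (216, np.float64(-95.3), np.float64(-15.9), np.float64(64.8)) (218, np.float64(-92.6), np.float64(-16.3), np.float64(60.3)) (220, np.float64(-90.7), np.float64(-16.4), np.float64(58.9)) (222, np.float64(-159.1), np.float64(0.2), np.float64(277.8)) (224, np.float64(-86.8), np.float64(-16.7), np.float64(55.5)) (226, np.float64(-84.4), np.float64(-17.0), np.float64(52.7)) (228, np.float64(-82.1), np.float64(-17.2), np.float64(50.0)) (230, np.float64(-63.9), np.float64(-2
[... 11357 characters left out ...]
at64(23.7), np.float64(54.6)) (260, np.float64(-60.6), np.float64(23.5), np.float64(56.5)) (262, np.float64(-60.0), np.float64(23.4), np.float64(58.5)) (264, np.float64(-61.0), np.float64(22.9), np.float64(63.9)) (266, np.float64(-62.0), np.float64(22.3), np.float64(69.3)) (268, np.float64(-63.3), np.float64(21.7), np.float64(75.2)) (270, np.float64(-62.9), np.float64(21.6), np.float64(77.3)) (272, np.float64(-62.1), np.float64(21.5), np.float64(78.4)) (274, np.float64(-61.6), np.float64(21.3), np.float64(80.3)) (276, np.float64(-61.9), np.float64(21.0), np.float64(83.8)) (278, np.float64(-60.6), np.float64(21.0), np.float64(83.9)) (280, np.float64(-59.6), np.float64(21.0), np.float64(84.6))
```

View pics/w1c.png

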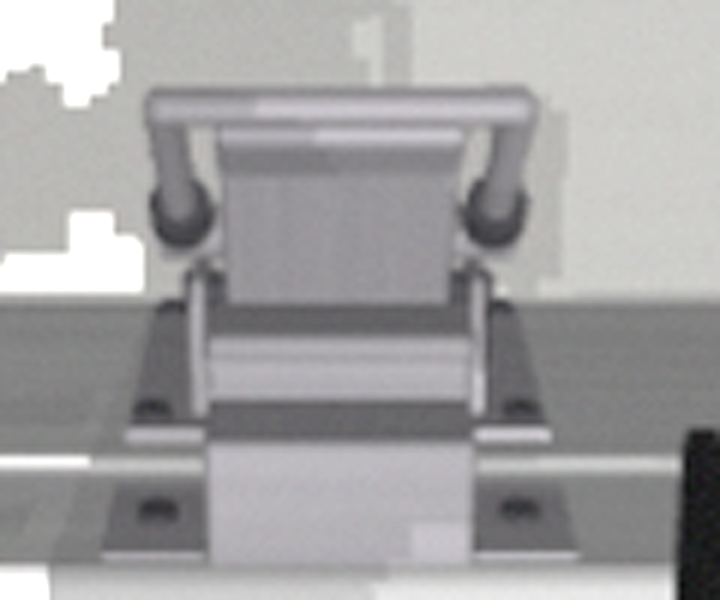

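The wrist view resolves the parts in case coordinates:
- **Bar:** about (-107, 2.5, 76.5).
- **Keeper:** lip from -84 to -81, top at 79.8; riser face at -75, top at 84.6. That puts the groove at about (-78, 2.5, 75.6).

Next I'll grasp the bar by its ends, straddling the loop.

```bash
cat > s6.py <<'E'
from plant import env
from h import *
np.set_printoptions(suppress=True,linewidth=220,precision=2)
env.move_linear(c2w([-110,2.4,110]),150)
f0=np.mean([env.read_wrist_force() for _ in range(4)],0)
env.move_linear(c2w([-110,2.4,61.5]),80)
f=np.mean([env.read_wrist_force() for _ in range(4)],0);print(f-f0)
env.command_gripper(0.3,20)
env.pause(.2)
print(env.read_grip_width(),env.read_tool_pos()-c2w([-110,2.4,61.5]),np.mean([env.read_wrist_force() for _ in range(4)],0)-f0,env.read_time_s())
w=env.camera_model("wrist");p,d=env.camera("wrist");cv2.imwrite("pics/w2.png",cv2.convertScaleAbs(cv2.resize(p[150:350,180:390],None,fx=3.5,fy=3),alpha=1.5));np.savez("pics/w2.npz",d=d,E=w["extrinsics"])
E
python3 s6.py
```

```text
[-0.63 -1.17 -1.01]
0.4555878072823757 [-0.09 -0.28  0.12] [-2.49 -4.12 -0.45] 12.8583
```

View pics/w2.png

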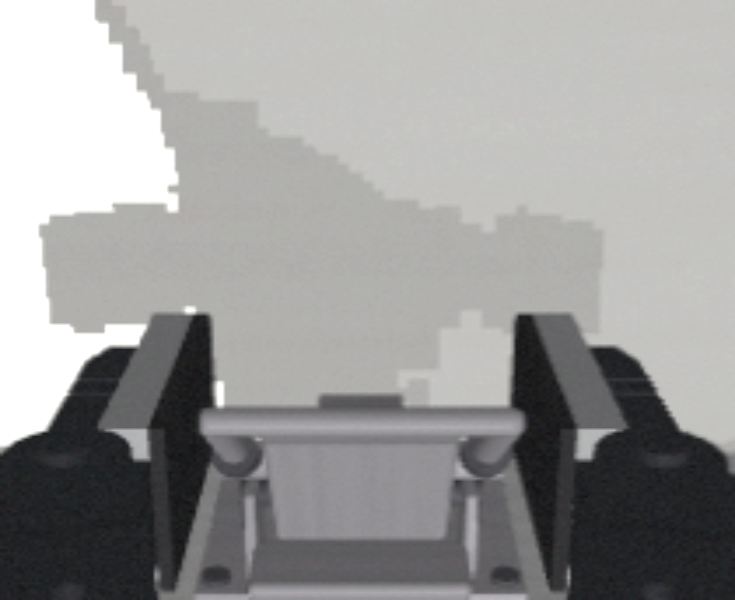

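```bash
cat > s7.py <<'E'
from plant import env
from h import *
np.set_printoptions(suppress=True,linewidth=220,precision=2)
f0=np.array([-.6,-.5,-.5])
off=np.array([2.8,0,15.2])
R=36.7
for l in np.linspace(.667,-.1769,12)[1:]:
    b=np.array([-84.5-R*np.sin(l),2.3,47.9+R*np.cos(l)])
    b[2]=min(b[2],84.2)
    env.move_linear(c2w(b-off),40)
    f=np.mean([env.read_wrist_force() for _ in range(3)],0)-f0
    print(round(l,2),b,f)
    if np.linalg.norm(f)>25: print("stop");break
print(env.read_time_s(),env.read_grip_width())
w=env.camera_model("wrist");p,d=env.camera("wrist");cv2.imwrite("pics/w3.png",cv2.convertScaleAbs(cv2.resize(p[190:350,180:390],None,fx=3.7,fy=3.7),alpha=1.5));np.savez("pics/w3.npz",d=d,E=w["extrinsics"])
p,d=env.camera("side");cv2.imwrite("pics/sidec3.png",cv2.resize(p[170:270,215:345],None,fx=5,fy=5,interpolation=cv2.INTER_CUBIC))
E
python3 s7.py
```

```text
0.59 [-104.93    2.3    78.39] [-2.55 -3.74  2.24]
0.51 [-102.53    2.3    79.87] [-3.23 -3.24  1.94]
0.44 [-100.03    2.3    81.15] [-4.15 -2.8   2.16]
0.36 [-97.43   2.3   82.25] [-3.32 -2.83  1.69]
0.28 [-94.76   2.3   83.14] [-4.57 -2.59  2.57]
0.21 [-92.03   2.3   83.82] [-3.82 -3.07  1.65]
0.13 [-89.26   2.3   84.2 ] [-3.02 -2.43  1.41]
0.05 [-86.45   2.3   84.2 ] [-2.22 -3.18  2.02]
-0.02 [-83.64   2.3   84.2 ] [-2.58 -2.94  0.48]
-0.1 [-80.83   2.3   84.2 ] [-2.13 -3.24  1.41]
-0.18 [-78.04   2.3   84.03] [-2.59 -3.61  1.94]
15.6583 0.45302564267897666
```

View pics/w3.png

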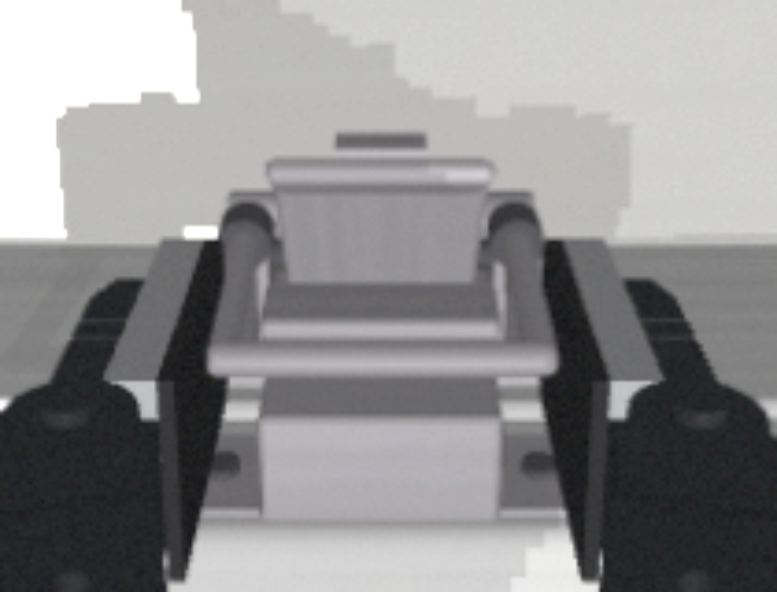

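View pics/sidec3.png

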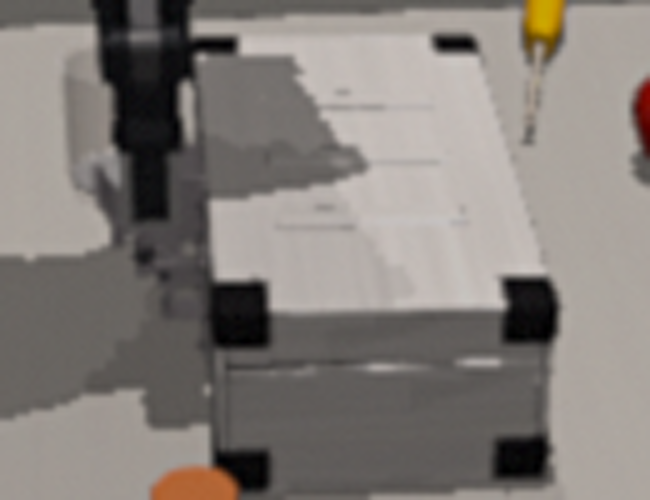

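```bash
cat > meas.py <<'E'
import sys
from plant import env
from h import *
np.set_printoptions(suppress=True,linewidth=220,precision=1)
z=np.load(sys.argv[1]);d=z["d"];m=env.camera_model("wrist");m["extrinsics"]=z["E"]
u0,v0,u1,v1=240,int(sys.argv[2]),330,int(sys.argv[3])
C,_=cloud(m,d,(u0,v0,u1,v1));C=C-[Q[0],Q[1],0]
cc,s=np.cos(Q[2]),np.sin(Q[2])
C=np.stack([cc*C[...,0]+s*C[...,1],-s*C[...,0]+cc*C[...,1],C[...,2]],-1)
M=np.median(C[:,275-u0:296-u0],1)
for v,r in zip(range(v0,v1),M): print(v,r[[0,2]].round(1))
E
python3 meas.py pics/w3.npz 262 320
```

```text
262 [-79.5  55.4]
263 [-78.6  54.6]
264 [-77.8  54.1]
265 [-76.8  53.1]
266 [-84.5  70.9]
267 [-84.5  71.9]
268 [-84.4  72.7]
269 [-84.4  73.6]
270 [-84.3  74.4]
271 [-84.2  75.3]
272 [-84.2  76.2]
273 [-84.2  77.2]
274 [-84.3  78.4]
275 [-84.2  79.1]
276 [-83.9  79.5]
277 [-83.7  80.1]
278 [-83.   79.6]
279 [-82.7  79.8]
280 [-82.2  79.8]
281 [-81.7  79.7]
282 [-84.1  85.2]
283 [-83.9  85.8]
284 [-83.6  86.2]
285 [-83.5  86.7]
286 [-83.2  87.1]
287 [-83.   87.4]
288 [-82.4  87.2]
289 [-81.8  87. ]
290 [-81.3  86.9]
291 [-80.7  86.5]
292 [-74.7  76.6]
293 [-74.8  77.7]
294 [-74.7  78.4]
295 [-74.7  79.3]
296 [-74.7  80.2]
297 [-74.5  80.7]
298 [-74.6  81.6]
299 [-74.7  82.6]
300 [-74.4  83. ]
301 [-74.4  83.7]
302 [-74.3  84.4]
303 [-74.   84.6]
304 [-73.7  85. ]
305 [-73.3  85.1]
306 [-72.8  85.1]
307 [-72.3  85. ]
308 [-71.8  85. ]
309 [-71.2  84.9]
310 [-70.7  84.9]
311 [-70.3  85. ]
312 [-70.   85.2]
313 [-69.4  85.1]
314 [-68.9  85. ]
315 [-68.5  85.2]
316 [-68.   85.1]
317 [-67.4  84.9]
318 [-66.9  85. ]
319 [-66.4  85. ]
```

The bar lags by about 4 mm: it is at x ≈ -82.4, z 85.3, and the groove is at x -78. I'll shift the tool forward and re-measure before lowering.

```bash
cat > s8.py <<'E'
import sys
from plant import env
from h import *
np.set_printoptions(suppress=True,linewidth=220,precision=2)
f0=np.array([-.6,-.5,-.5])
dx,dz,n,name=float(sys.argv[1]),float(sys.argv[2]),int(sys.argv[3]),sys.argv[4]
p0=env.read_tool_pos()
for i in range(1,n+1):
    env.move_linear(p0+np.array([dx,-.018*dx,dz])*i/n,25)
    f=np.mean([env.read_wrist_force() for _ in range(3)],0)-f0
    print(env.read_tool_pos(),f)
    if np.linalg.norm(f)>20: print("stop");break
w=env.camera_model("wrist");p,d=env.camera("wrist");cv2.imwrite(f"pics/{name}.png",cv2.convertScaleAbs(cv2.resize(p[190:350,180:390],None,fx=3.7,fy=3.7),alpha=1.5));np.savez(f"pics/{name}.npz",d=d,E=w["extrinsics"])
print(env.read_time_s(),env.read_grip_width())
E
python3 s8.py 4 -0.8 3 w4; python3 meas.py pics/w4.npz 270 305
```

```text
[462.12 175.11  68.51] [-2.36 -2.97  2.36]
[463.38 175.12  68.28] [-3.64 -3.04  2.62]
[464.73 175.09  67.96] [-1.93 -2.62  1.91]
16.5583 0.4477766830024219
270 [-83.5  79.9]
271 [-83.   79.8]
272 [-82.4  79.5]
273 [-82.   79.6]
274 [-81.6  79.8]
275 [-78.4  74.3]
276 [-77.9  74.2]
277 [-77.3  74. ]
278 [-76.8  74.1]
279 [-76.6  74.5]
280 [-75.9  74.1]
281 [-80.8  84.5]
282 [-80.7  85.2]
283 [-80.4  85.6]
284 [-80.2  85.9]
285 [-79.7  86. ]
286 [-79.6  86.7]
287 [-79.1  86.6]
288 [-78.8  86.7]
289 [-78.3  86.7]
290 [-77.7  86.4]
291 [-74.7  81.8]
292 [-74.6  82.5]
293 [-74.5  83.2]
294 [-74.5  84.1]
295 [-74.4  84.6]
296 [-74.2  85.1]
297 [-73.7  85. ]
298 [-73.   84.7]
299 [-72.7  85. ]
300 [-72.3  85. ]
301 [-71.7  84.9]
302 [-71.4  85. ]
303 [-71.   85.2]
304 [-70.3  84.9]
```

```bash
python3 s8.py 1.3 -1.0 1 w5a >/dev/null; python3 s8.py 0.2 -4 3 w5; python3 meas.py pics/w5.npz 268 305
```

```text
[466.   175.08  65.8 ] [-2.39 -3.51  2.19]
[465.83 175.06  64.32] [-2.57 -2.16  1.91]
[465.76 175.05  62.88] [-3.21 -3.42  0.63]
17.6583 0.4521894490787494
268 [-84.3  76.6]
269 [-84.2  77.6]
270 [-84.2  78.4]
271 [-84.1  79.1]
272 [-84.1  80. ]
273 [-83.5  79.8]
274 [-83.1  79.9]
275 [-82.7  79.9]
276 [-82.2  79.7]
277 [-81.8  79.9]
278 [-78.5  74.3]
279 [-78.   74.1]
280 [-77.5  74.1]
281 [-80.1  80.1]
282 [-79.9  80.5]
283 [-79.5  80.7]
284 [-79.5  81.6]
285 [-79.1  81.7]
286 [-78.8  81.9]
287 [-78.5  82.1]
288 [-78.   82.2]
289 [-77.6  82.2]
290 [-76.8  81.6]
291 [-74.8  78.7]
292 [-74.6  79.3]
293 [-74.7  80.3]
294 [-74.8  81.2]
295 [-74.6  81.7]
296 [-74.6  82.5]
297 [-74.7  83.5]
298 [-74.6  84.1]
299 [-74.5  84.7]
300 [-74.1  84.8]
301 [-73.7  84.8]
302 [-73.3  85. ]
303 [-72.9  85.1]
304 [-72.5  85.1]
```

```bash
python3 s8.py 0.3 -4.6 6 w6; python3 meas.py pics/w6.npz 268 305
```

```text
[465.77 175.07  62.05] [-3.45 -2.36  0.8 ]
[465.86 175.07  61.33] [-3.22 -2.63  0.97]
[465.95 175.05  60.55] [-1.69 -3.31  0.65]
[466.09 175.04  59.82] [-1.76 -3.52  0.87]
[466.26 175.03  59.08] [-1.95 -2.96  0.04]
[466.37 175.08  58.64] [-2.3  -3.94  5.86]
19.2083 0.45125084998517273
268 [-84.3  73.8]
269 [-84.3  74.6]
270 [-84.3  75.6]
271 [-84.2  76.3]
272 [-84.2  77.1]
273 [-84.2  78. ]
274 [-84.1  78.8]
275 [-84.   79.3]
276 [-83.6  79.4]
277 [-83.2  79.4]
278 [-82.7  79.5]
279 [-82.2  79.2]
280 [-81.9  79.6]
281 [-79.7  76.1]
282 [-79.4  76.4]
283 [-79.2  76.9]
284 [-79.   77.4]
285 [-78.5  77.3]
286 [-78.3  77.7]
287 [-78.  78.]
288 [-77.3  77.6]
289 [-76.9  77.7]
290 [-76.1  77. ]
291 [-74.9  75.7]
292 [-74.9  76.4]
293 [-74.8  77.1]
294 [-74.8  78. ]
295 [-74.9  78.9]
296 [-74.6  79.2]
297 [-74.7  80.2]
298 [-74.6  80.7]
299 [-74.6  81.5]
300 [-74.6  82.3]
301 [-74.5  82.8]
302 [-74.7  83.9]
303 [-74.5  84.3]
304 [-74.1  84.4]
```

View pics/w6.png

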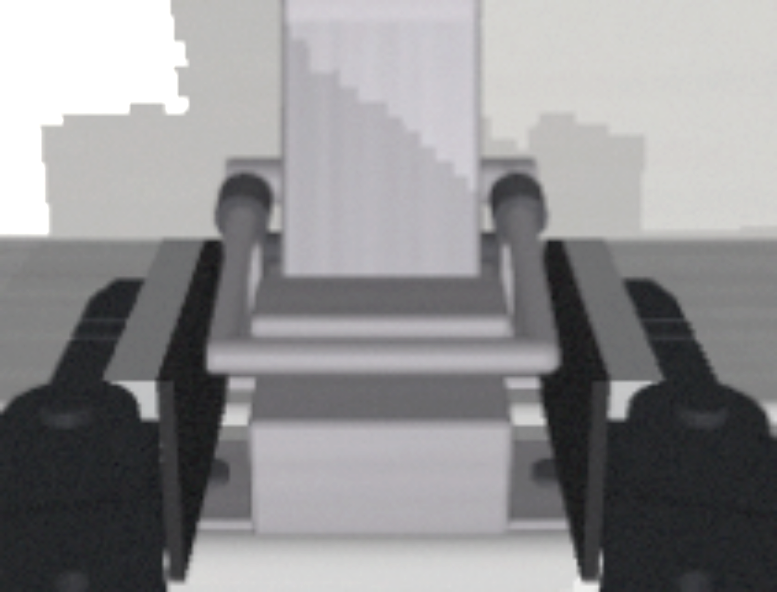

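The bar is seated behind the lip, with its centre at about z 75.9 (force 6 N on the ledge). I'll release it, back off and check.

```bash
cat > s9.py <<'E'
from plant import env
from h import *
np.set_printoptions(suppress=True,linewidth=220,precision=2)
env.command_gripper(.62)
p=env.read_tool_pos()
env.move_linear([p[0]-1,p[1],135],120)
env.movep(c2w([-100,2.4,140]),ori(0,1))
env.pause(.15)
name="w7"
w=env.camera_model("wrist");p,d=env.camera("wrist");cv2.imwrite(f"pics/{name}.png",cv2.convertScaleAbs(cv2.resize(p[170:300,210:360],None,fx=4.5,fy=4.5),alpha=1.5));np.savez(f"pics/{name}.npz",d=d,E=w["extrinsics"])
p,d=env.camera("side");cv2.imwrite("pics/sidec7.png",cv2.resize(p[170:270,215:345],None,fx=5,fy=5,interpolation=cv2.INTER_CUBIC))
print(env.read_time_s())
E
python3 s9.py;python3 meas.py pics/w7.npz 190 280
```

```text
20.7917
190 [-116.6   42.8]
191 [-115.8   42.9]
192 [-115.    42.5]
193 [-114.3   42.3]
194 [-113.6   42.7]
195 [-112.8   42.3]
196 [-112.    42.1]
197 [-111.2   41.8]
198 [-110.5   42.1]
199 [-109.6   41.6]
200 [-108.9   41.8]
201 [-108.2   41.7]
202 [-107.4   41.7]
203 [-106.6   41.6]
204 [-106.   42.]
205 [-105.3   42.1]
206 [-104.5   42.1]
207 [-103.9   42.5]
208 [-103.2   42.9]
209 [-102.6   43.2]
210 [-101.8   43.1]
211 [-101.1   43.5]
212 [-100.4   43.5]
213 [-99.7  43.8]
214 [-99.   43.8]
215 [-98.3  44.2]
216 [-97.7  44.5]
217 [-97.   44.8]
218 [-96.3  45.1]
219 [-95.7  45.4]
220 [-94.9  45.5]
221 [-94.2  45.5]
222 [-93.6  46. ]
223 [-92.9  46.4]
224 [-92.2  46.4]
225 [-91.5  46.5]
226 [-90.8  46.8]
227 [-90.1  47. ]
228 [-89.5  47.4]
229 [-88.9  47.8]
230 [-88.   47.6]
231 [-87.3  47.9]
232 [-86.7  48.1]
233 [-86.   48.4]
234 [-85.3  48.7]
235 [-84.7  49.1]
236 [-83.9  49. ]
237 [-83.2  49.1]
238 [-82.5  49.5]
239 [-81.9  50. ]
240 [-81.1  49.8]
241 [-80.5  50.1]
242 [-79.8  50.5]
243 [-79.1  50.7]
244 [-78.3  50.7]
245 [-77.8  51.3]
246 [-76.9  51. ]
247 [-84.   70.5]
248 [-84.   72.2]
249 [-84.4  75.2]
250 [-84.4  76.8]
251 [-84.3  78.1]
252 [-84.1  79.3]
253 [-83.5  79.7]
254 [-82.8  79.7]
255 [-82.2  79.8]
256 [-79.8  75.8]
257 [-79.6  77. ]
258 [-79.1  77.4]
259 [-78.6  77.9]
260 [-77.8  77.6]
261 [-77.1  77.8]
262 [-74.9  74.4]
263 [-75.   76.3]
264 [-75.1  77.9]
265 [-74.9  79.1]
266 [-74.9  80.7]
267 [-75.   82.2]
268 [-74.9  83.7]
269 [-74.6  84.4]
270 [-74.   84.7]
271 [-73.4  84.9]
272 [-72.7  84.9]
273 [-72.   84.7]
274 [-71.3  84.9]
275 [-70.8  85.3]
276 [-69.9  84.8]
277 [-69.1  84.7]
278 [-68.4  84.7]
279 [-67.8  84.7]
```

View pics/w7.png

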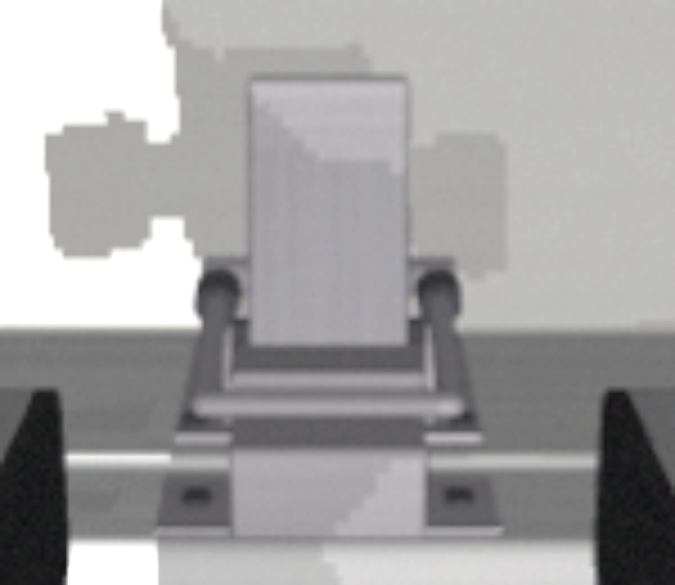

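View pics/sidec7.png

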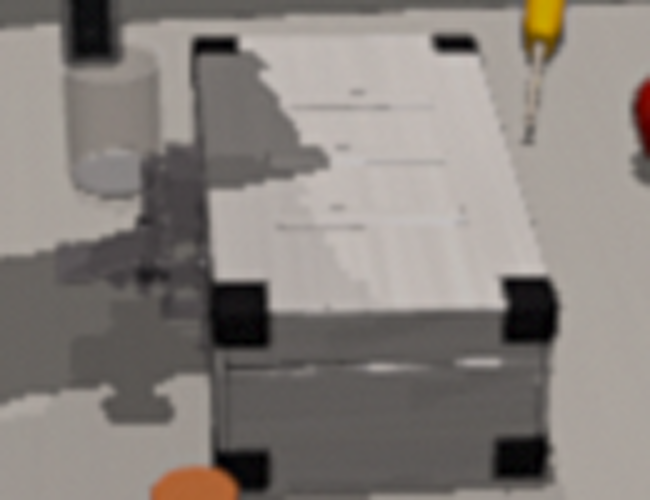

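The loop is hooked and the lever is at about 1.25 rad. Now I'll tilt the closed fingers 0.5 rad and push the lever along its arc, watching the force.

```bash
cat > push.py <<'E'
from plant import env
from h import *
np.set_printoptions(suppress=True,linewidth=220,precision=2)
T=.5;o=ori(T,1);cr=11*np.array([np.cos(T),np.sin(T)])
def tcp(a,s=28,gap=0):
    x=-76-s*np.sin(a)-(7+gap)*np.cos(a); z=44-s*np.cos(a)+(7+gap)*np.sin(a)
    return c2w([x-cr[0],2.4,z-cr[1]])
def F(n=3): return np.mean([env.read_wrist_force() for _ in range(n)],0)
E
cat > s10.py <<'E'
from push import *
env.move_linear(c2w([-125,2.4,150]),150)
env.command_gripper(0.0)
env.movep(tcp(1.4)+[0,0,45],o)
f0=F(6);np.save("f0.npy",f0);print(f0,env.read_time_s())
env.move_linear(tcp(1.5)+[0,0,10],100)
for a in np.arange(1.5,.29,-.1):
    env.move_linear(tcp(a),40)
    f=F()-f0;print(round(a,2),f,round(np.linalg.norm(f),1))
    if np.linalg.norm(f)>25: print("stop");break
print(env.read_time_s())
p,d=env.camera("side");cv2.imwrite("pics/sidec10.png",cv2.resize(p[170:270,215:345],None,fx=5,fy=5,interpolation=cv2.INTER_CUBIC))
p,d=env.camera("wrist");cv2.imwrite("pics/w10.png",p)
E
python3 s10.py
```

```text
[ 0.22  0.08 -0.46] 22.5667
1.5 [-0.59 -0.04  1.35] 1.5
1.4 [-0.08  0.26  1.99] 2.0
1.3 [0.23 0.46 3.14] 3.2
1.2 [0.7  0.14 3.43] 3.5
1.1 [ 0.81 -0.43  5.23] 5.3
1.0 [ 1.83 -0.07  4.83] 5.2
0.9 [ 0.2  -0.06  5.71] 5.7
0.8 [ 2.05 -0.47  6.12] 6.5
0.7 [0.82 0.28 7.19] 7.2
0.6 [-0.62  0.26  6.55] 6.6
0.5 [-0.61  0.32  7.2 ] 7.2
0.4 [-0.38 -0.09  6.47] 6.5
0.3 [ 0.06 -0.04  3.26] 3.3
26.4417
```

```bash
sleep 1
```

```text
(no output)
```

View pics/sidec10.png

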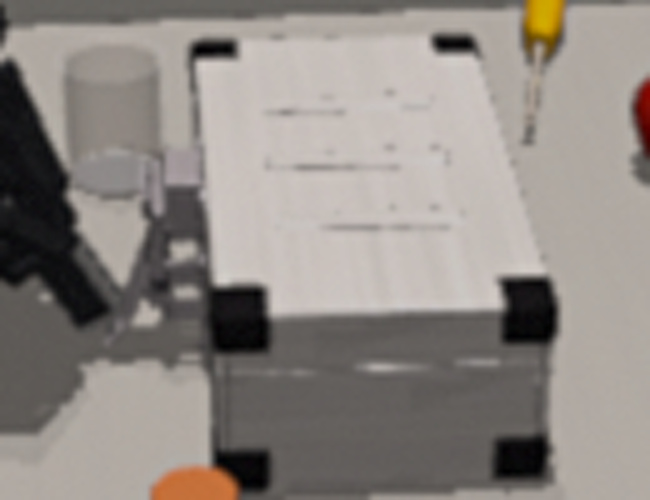

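View pics/w10.png

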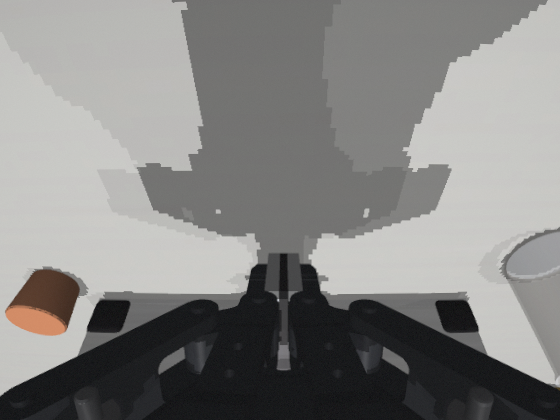

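The lever is following but the fingertip rides on the flared end, because the force is mostly vertical. I'll slide the contact up the handle and continue.

```bash
cat > s11.py <<'E'
from push import *
f0=np.load("f0.npy")
for s in (25,22):
    env.move_linear(tcp(.32,s),30);f=F()-f0;print(s,f)
for a in np.arange(.28,.119,-.04):
    env.move_linear(tcp(a,22),30)
    f=F()-f0;print(round(a,2),f,round(np.linalg.norm(f),1))
    if np.linalg.norm(f)>25: print("stop");break
print(env.read_time_s())
p,d=env.camera("side");cv2.imwrite("pics/sidec11.png",cv2.resize(p[170:270,215:345],None,fx=5,fy=5,interpolation=cv2.INTER_CUBIC))
E
python3 s11.py
```

```text
25 [-6.15  0.21  1.84]
22 [-6.53 -0.02  1.81]
0.28 [-6.62  0.84  0.74] 6.7
0.24 [-5.76  0.52 -0.69] 5.8
0.2 [-5.75 -0.31 -1.9 ] 6.1
0.16 [-5.41  0.98 -1.56] 5.7
0.12 [-4.93 -0.24 -2.14] 5.4
28.3
```

View pics/sidec11.png

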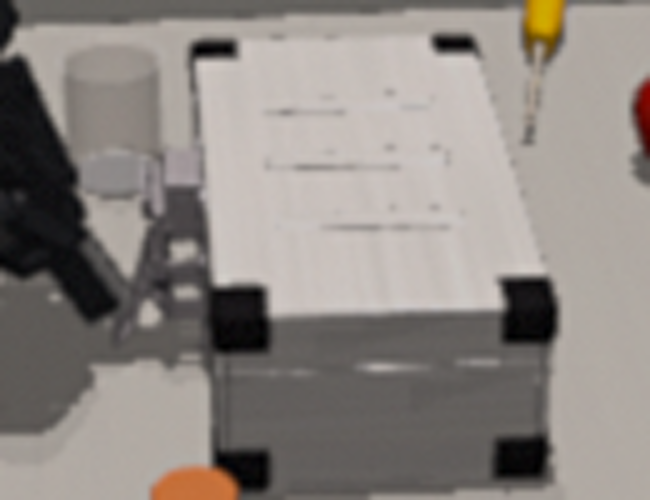

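```bash
cat > s12.py <<'E'
from push import *
f0=np.load("f0.npy")
p0=env.read_tool_pos();print(p0)
log=[]
for i in range(1,40):
    z=-min(i*.4,3.0)
    env.move_linear(p0+[i*.5,-.009*i,z],20)
    f=F(2)-f0;t=env.read_tool_pos()
    print(i,round(t[0],2),round(t[2],2),f)
    log.append(-f[0])
    if np.linalg.norm(f)>26: print("stop");break
print(env.read_time_s())
p,d=env.camera("side");cv2.imwrite("pics/sidec12.png",cv2.resize(p[170:270,215:345],None,fx=5,fy=5,interpolation=cv2.INTER_CUBIC))
E
python3 s12.py
```

```text
[444.3  175.12  16.43]
1 444.15 15.67 [-4.39 -0.31  0.44]
2 444.87 15.34 [-4.16 -0.38 -1.7 ]
3 445.66 15.08 [-3.54 -0.48 -1.73]
4 446.48 14.89 [-3.89 -0.72 -1.08]
5 447.04 14.56 [-3.95 -0.88 -0.84]
6 447.53 14.19 [-4.74 -1.18  3.52]
7 447.84 13.77 [-5.84 -0.37  5.88]
8 448.26 13.49 [-5.67 -0.74  4.64]
9 448.48 13.39 [-7.52 -0.08  5.88]
10 448.65 13.3 [-8.66 -0.24  8.61]
11 448.8 13.19 [-11.64   0.56  10.32]
12 449.01 13.12 [-12.47   0.49  11.72]
13 449.15 12.99 [-14.85  -0.03  13.57]
14 449.27 12.77 [-15.44   1.05  12.14]
15 449.43 12.69 [-17.21   0.33  15.04]
16 450.53 12.58 [-10.32   0.44   4.05]
17 450.62 12.47 [-12.39   0.27   7.41]
18 450.7 12.38 [-14.8    0.13  10.65]
19 450.8 12.32 [-18.28  -0.09  14.36]
20 450.88 12.23 [-21.31   0.51  17.5 ]
stop
33.3833
```

View pics/sidec12.png

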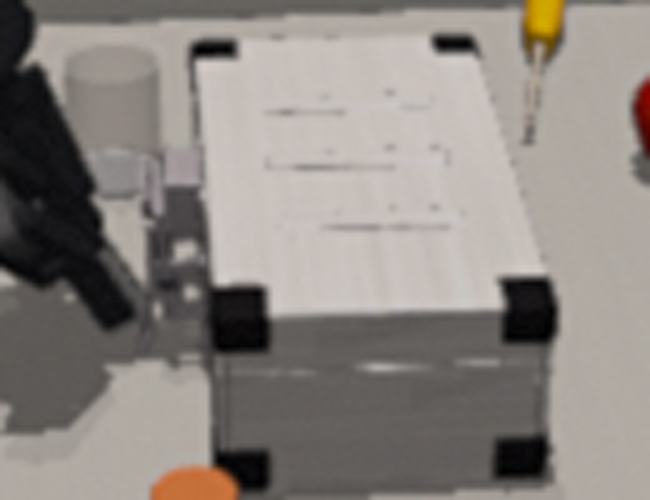

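The force dropped at step 16 with a 1.1 mm jump, then rose steeply: the catch snapped and the lever met its hard stop. I'll back off and verify.

```bash
cat > s13.py <<'E'
from push import *
p0=env.read_tool_pos()
env.move_linear(p0+[-30,0.5,0],60)
env.move_linear(p0+[-35,0.6,140],150)
env.movep(c2w([-100,2.4,150]),ori(0,1))
env.command_gripper(.62)
env.pause(.2)
name="w13"
w=env.camera_model("wrist");p,d=env.camera("wrist");cv2.imwrite(f"pics/{name}.png",cv2.convertScaleAbs(cv2.resize(p[170:300,210:360],None,fx=4.5,fy=4.5),alpha=1.5));np.savez(f"pics/{name}.npz",d=d,E=w["extrinsics"])
p,d=env.camera("side");cv2.imwrite("pics/sidec13.png",cv2.resize(p[170:270,215:345],None,fx=5,fy=5,interpolation=cv2.INTER_CUBIC))
p,d=env.camera("top");cv2.imwrite("pics/top13.png",p);np.save("pics/top13.npy",d)
print(env.read_time_s(),F())
E
python3 s13.py;python3 meas.py pics/w13.npz 215 280
```

```text
36.8167 [-0.24 -0.15  0.18]
215 [-85.3   9.7]
216 [-84.8  11.1]
217 [-84.3  12.4]
218 [-83.7  13.3]
219 [-83.2  14.8]
220 [-83.1  17.3]
221 [-83.2  20.5]
222 [-83.2  23.2]
223 [-83.3  26.2]
224 [-83.3  28.7]
225 [-83.2  31.1]
226 [-83.2  33.7]
227 [-83.3  36.3]
228 [-83.2  38.7]
229 [-83.2  41.1]
230 [-83.3  43.7]
231 [-83.3  46.1]
232 [-83.3  48.3]
233 [-82.7  48.9]
234 [-82.   49.2]
235 [-81.2  49.2]
236 [-79.2  45.8]
237 [-78.5  46. ]
238 [-77.9  46.8]
239 [-77.1  46.9]
240 [-76.6  47.6]
241 [-84.1  69.6]
242 [-84.3  71.9]
243 [-84.1  73.4]
244 [-84.1  75.3]
245 [-84.   76.9]
246 [-83.4  77.2]
247 [-82.9  77.6]
248 [-82.1  77.5]
249 [-79.8  73.7]
250 [-79.2  74. ]
251 [-78.8  74.7]
252 [-77.9  74.3]
253 [-76.8  73.4]
254 [-75.5  72.3]
255 [-75.3  73.6]
256 [-75.2  75.1]
257 [-75.3  77. ]
258 [-75.4  78.8]
259 [-75.3  80.2]
260 [-75.2  81.6]
261 [-74.9  82.7]
262 [-74.   82.4]
263 [-73.5  82.8]
264 [-72.8  82.8]
265 [-71.9  82.6]
266 [-71.3  82.7]
267 [-70.5  82.7]
268 [-69.8  82.7]
269 [-69.   82.6]
270 [-68.3  82.7]
271 [-67.7  82.9]
272 [-66.9  82.8]
273 [-66.2  82.8]
274 [-65.2  82.4]
275 [-64.6  82.7]
276 [-63.8  82.7]
277 [-63.3  83. ]
278 [-62.4  82.7]
279 [-61.5  82.5]
```

View pics/w13.png

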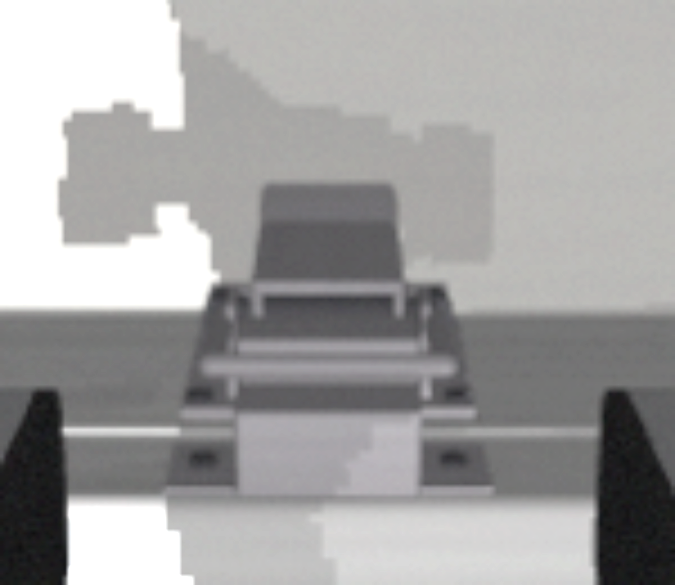

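View pics/sidec13.png

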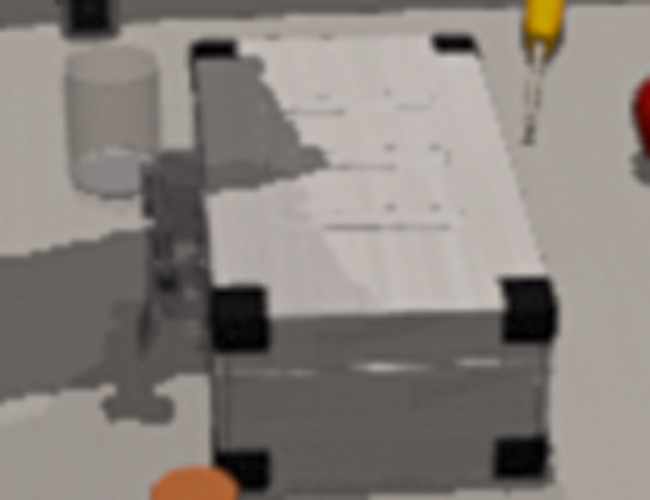

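The handle face is vertical (x = -83.2 to -83.3 from z 17 to 48, so lever ≈ 0). The lid front dropped by about 2.1 mm (lid ≈ 0.012) and the bar is in the groove. The beaker looks undisturbed and nothing touches the robot, so I'll hand in.

```bash
python3 -c "
from plant import env
env.job_done();print(env.read_time_s())"
```

```text
the job is handed in; nothing more can be done
the job is handed in; nothing more can be done
```

The case is shut and latched, and the job was handed in at about 37 s of the 67 s allowed. It reports no verdict, so the results below are my own checks.

**What I did:**
- **Lid:** I pressed it down onto the seal with the closed fingers, at about 7 N.
- **Loop:** I gripped the bar by its two ends, swung it over the keeper's lip and lowered it into the groove. It lagged about 4 mm in the grip on the way, so I shifted it forward before lowering.
- **Lever:** I pushed it along its arc at 2–7 N. The fingertip first rode on the flared end, so I moved it up to the flat face. The catch snapped at about 23 N (wrist reading), and I stopped at about 28 N against the hard stop.

**Last checks:**
- **Lever:** its face is vertical to within about 0.1 mm over 30 mm, so it is effectively at 0, and it stayed there after I let go.
- **Bar:** it lies behind the lip in the groove.
- **Lid:** drawn down about 2.1 mm from the seal, roughly 0.012 rad.
- **Beaker and stopper:** they stand where they were by eye in the side view (the stopper only partly in frame). I did not measure their positions again.
- **Robot:** clear of everything, with wrist force near zero.

**Disagreement:** the wrist camera put the latch 2.5 mm further along y than the top-camera fit. I followed the wrist camera, and the grasp and hooking worked.

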